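Hold a hook rail against a sprung fence for screwing

ROBOT

A 6-joint arm with a two-finger parallel gripper is mounted at the origin on a cart in front of the work surface, level with it; the furniture and walls round the work are solid. World frame = base frame: x ahead of the robot, y to its left, z up, the work surface at z = 0. Lengths are in m, angles in degrees, forces in N, time in s.
With the tool pointing down it reaches from about 0.375 to 0.9 m from the base axis. Payload 3.1 kg.
Tool frame: the origin (TCP) lies midway between the tips of the shut fingers; the grasp point (between the pads) lies 19 mm behind it; z points along the fingers, y is the line along which they close (so a half turn about z gives the same grasp; the last joint's range is limited). The gripper opens to 87 mm and grips with 3 to 60 N. Pads are 19 mm wide; open, the fingers measure 117 mm over their backs; the gripper's body (75 mm by 190 mm) begins 51 mm behind the grasp point.
Start: joints at [56.236, 30.224, 82.088, -0, 67.689, -10.227], TCP at [0.25, 0.573, 0.223] pointing down, gripper open.
Joint ranges: [-176.69, 176.69], [-43.24, 126.21], [12.49, 139.97], [-82, 262], [0, 151.66], [-163.58, 163.58]. Speed limits (degrees/s): [159.86, 159.86, 180, 180, 180, 180].

INTERFACE

Orientations are given as a 3x3 rotation matrix whose columns are the frame's x, y, z axes.
In Python, from rig import read_state, capture, camera_info, hand_in gives the robot as it stands.
- The arm moves only by the tool drive_tool, never from a script. Its argument "motion" is a list of rows, each a list of 2 entries, a list of its own where there are three numbers: the shift along the tool's x, y, z in mm, then the turn, a rotation vector about the tool's x, y, z in rad. A call has 1 to 5 rows; each row shifts and turns the commanded pose from where the row before left it, along the tool's axes as they then stand; what a row does not reach is not made up. A row lasts 1/10 s, in which the tool goes at most 50 mm and 8.59 degrees, less where a joint would pass 70% of its speed; a pose out of reach is approached as far as the arm can. A call is refused whole if a number of a shift passes 50 or a number of a turn 0.15, either way. A call with a gripper value outside its range is refused whole. "gripper" is the opening, from 0 (shut) to 1 (fully open), set as the call begins (left out, the last holds). The fingers move at their own pace and stop on an object; the grip force is fixed at half the most. Time passes only in rows, so rows that do not move let the fingers close. It gives the time, the measured TCP pose, the force, the opening and the grip force at its end, in the units of the state.
- read_state(): the state, without advancing time (a new reading comes with each control period).
- capture(name): name is "side" or "top"; returns the picture (384x512x3 uint8, red, green, blue); there is no depth.
- camera_info(name): a dict with "fovy" (degrees; the focal length in pixels is half the picture's height over the tangent of half this angle, whatever the lens; pixels are square), "cx", "cy" (the principal point, pixels), "xyz" and "orientation" of the camera in the world. Camera axes: x right, y down, z forward; pixel columns grow to the right and rows downward; lengths in m; the calibration is good to about 2 mm. A picture is of the moment at which its call begins. camera_info takes no time and is no camera call.
- hand_in(): hands the job in; it is judged then, once.
The state is a dict: "time_s": time; "joint_positions": joint angles; "qvel": joint speeds; "tau": joint torques, N m; "position": TCP position; "tcp_rot": TCP orientation; "force": force on the tool from outside, world axes, zero at the start; "moment": the same for the moment, N m; "opening": opening from 0.0 (shut) to 1.0 (fully open); "grasp_force": force on a finger pad.
Only numpy, scipy, OpenCV 4.12 (cv2) and the standard library are available. Lean on these libraries where they do the work, as an engineer would, in place of code of your own. Each camera call takes 0.05 s, during which the arm holds its last target. There are 200 camera calls.

TASK

Be my third hand: take the wooden hook rail, set it down on the bed of the plywood jig with its flat back to the sprung aluminium fence and its hooks pointing away from it, the ends of the rail level with the ends of the fence, and push it squarely against the fence until the fence has gone about half way back (10 mm of its 20 mm, about 10 N); never push the fence all the way to its stop. Push with the rail alone, keep the push steady for at least four seconds, and finish while still holding the rail pressed there, without letting go, so that I can drive the screws. Leave the mug, tin, lemon and screwdriver where they are.

Things in the scene. Friction and masses are not known exactly. Their poses are not given: they have to be found in the camera images.
- rail: Loose wooden hook rail: a board on its long edge, 20 mm thick (x), 180 long (y), 65 high (z), about 0.25 kg. Front (-x): four steel hooks at y = -68, -30, 30, 68 mm, out to 37 mm from the centre plane, up to 33 mm high. Back (+x) flat. Origin: centre of underside, z up. The top 30 mm is bare: grip it there across the thickness, fingertips at most 25 mm below its top edge so they clear the fence.
- rail_hooks (a point): Point amid the hook tips on the front of the rail: 34 mm to -x of the rail's origin and 22 mm above its underside; shows which side of the rail the hooks are on.
- jig: Jig fixed to the table: plywood bed 150 (x) by 220 mm (y), 10 mm thick, with a sprung fence and behind it a fixed plywood end block (x = 56 to 70 mm, 190 mm long, top 38 mm above the table). Origin: centre of the bed's underside, z up; +x points from the open front to the fence: push along +x. The bare bed lies from x = -75 to +20 mm.
- fence_face (a point): Middle of the fence's front face (moves with it), 24 mm above the table. The fence is an upright aluminium plate 180 mm long (y, centred on the jig), 10 mm thick, top 39 mm above the table, so a rail on the bed overtops it by 36 mm. Unpushed, the face is at x = +20 mm in the jig's frame; a rail touching it has its origin at x = +10 mm.
- fence (a joint): How far the fence is pushed back along the jig's +x, in m: 0 = unpushed (it returns there by itself), 0.020 = against its stop. It is sprung with 1 N per mm, with no preload: 0.010 is about 10 N.
- mug: White mug, 85 mm wide, 122 mm over its handle, 98 mm high, standing on the table beside the work; origin under its middle. To be left alone.
- tin: Low food tin, 75 mm across, 58 mm high, standing on the table; origin at the centre of its underside. To be left alone.
- lemon: Lemon, 71 x 53 x 51 mm, on the table; origin under its middle. To be left alone.
- screwdriver: Screwdriver with a black handle, 140 mm long, lying on the table between the rail and the jig; origin under its middle, x along it from handle to tip. To be left alone.

How it is judged:
By the outcome, as a careful person would: the job done as asked, in the order asked, and still so for the second after the job is handed in, while the arm keeps its last pose, push and grip.
It also fails if it takes over 54 s, if anything falls off the work surface, if the arm or the gripper's body presses on something with over 40 N, if the wrist force passes 120 N, or if a joint passes its speed limit or range.

## Working session

There is one attempt and no reset: what is moved stays moved. The work goes in short steps, Python scripts to look and compute and a tool call to move; the robot and the scene stay as the last step left them, time stands still between calls to the robot, and variables do not carry over. Pictures are saved under pics/ and viewed, at most 10 in all, crops included, and the job is handed in when it is done.

Besides the shell and the picture viewer there is one more tool, called after "Emit:" as name([rows], argument=value, ...), one row to a line, values as JSON. drive_tool: Moves the arm, as the interface text tells. Its arguments: {"type":"object","properties":{"motion":{"type":"array","items":{"type":"array"}},"gripper":{"type":"number"}},"required":["motion"]}

```bash
mkdir -p pics; cat > h.py <<'E'
import numpy as np, cv2
from rig import read_state, capture, camera_info, hand_in
def snap(n,f):
    im=capture(n); cv2.imwrite(f'pics/{f}.png',im[:,:,::-1]); return im
def ray(n,u,v,z):
    c=camera_info(n); f=192/np.tan(np.radians(c['fovy']/2))
    R=np.array(c['orientation']); p=np.array(c['xyz'])
    d=R@np.array([(u-c['cx'])/f,(v-c['cy'])/f,1.]); return p+d*(z-p[2])/d[2]
def pix(n,P):
    c=camera_info(n); f=192/np.tan(np.radians(c['fovy']/2))
    q=np.array(c['orientation']).T@(np.array(P)-np.array(c['xyz'])); return f*q[0]/q[2]+c['cx'],f*q[1]/q[2]+c['cy']
E
python3 - <<'E'
from h import *
for n in('top','side'):
    im=snap(n,n+'0'); print(camera_info(n))
    cv2.imwrite(f'pics/{n}0b.png',cv2.resize(im[:,:,::-1],(800,600),interpolation=cv2.INTER_CUBIC))
print(read_state())
E
```

```text
{'fovy': 54.134990206228295, 'cx': 257.38833898688324, 'cy': 189.8821338119206, 'xyz': array([0.36767657, 0.0069207 , 1.24737955]), 'orientation': array([[-0.02562942, -0.99483965,  0.0981693 ],
       [-0.99949386,  0.02364976, -0.02127688],
       [ 0.0188454 , -0.09866492, -0.99494225]])}
{'fovy': 49.54686045392802, 'cx': 255.36883322048666, 'cy': 188.65579342249103, 'xyz': array([-0.04872165,  1.14767514,  1.09658504]), 'orientation': array([[-0.90133572, -0.27827982,  0.33189495],
       [-0.43303521,  0.5637292 , -0.70334195],
       [ 0.008627  , -0.77766943, -0.62861422]])}
{'time_s': 0.1, 'joint_positions': array([ 5.62375538e+01,  3.02733191e+01,  8.21496223e+01,  1.30635593e-03,
        6.76914714e+01, -1.02292858e+01]), 'qvel': array([-0.00747864, -0.05449678, -0.1343839 ,  0.00133986,  0.02002211,
        0.03456448]), 'tau': array([-5.05261505e-04, -4.40985882e+01, -1.77150035e+01,  6.34570839e-02,
        5.33987372e-02, -6.33327954e-05]), 'position': array([0.2491562 , 0.5724547 , 0.22166974]), 'tcp_rot': array([[-9.16825466e-01,  3.99286607e-01, -1.12730303e-03],
       [ 3.99288022e-01,  9.16824061e-01, -1.64837980e-03],
       [ 3.75362566e-04, -1.96139518e-03, -9.99998006e-01]]), 'force': array([-0.17973562, -1.05849614, -0.52532798]), 'moment': array([ 0.02658599,  0.02499606, -0.00532612]), 'grasp_force': 0.0, 'opening': 1.0018159082596076}
```

View pics/top0b.png

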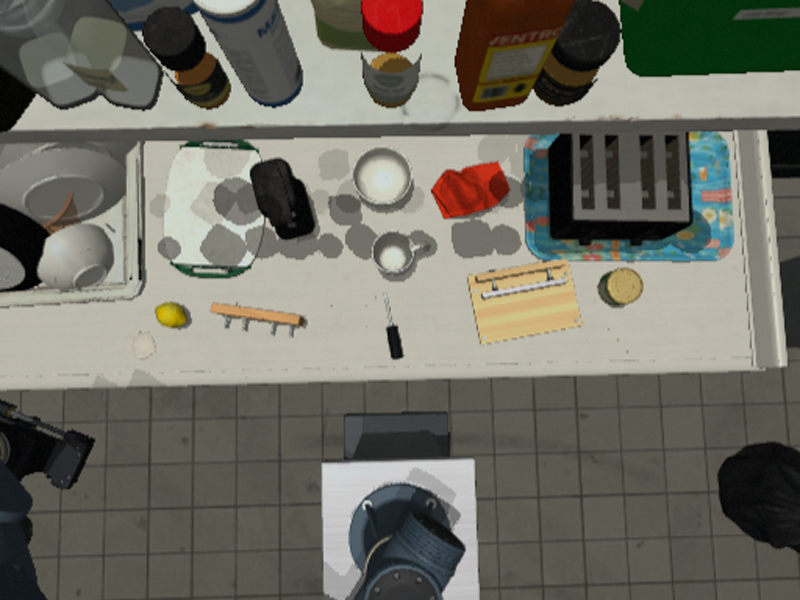

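View pics/side0b.png

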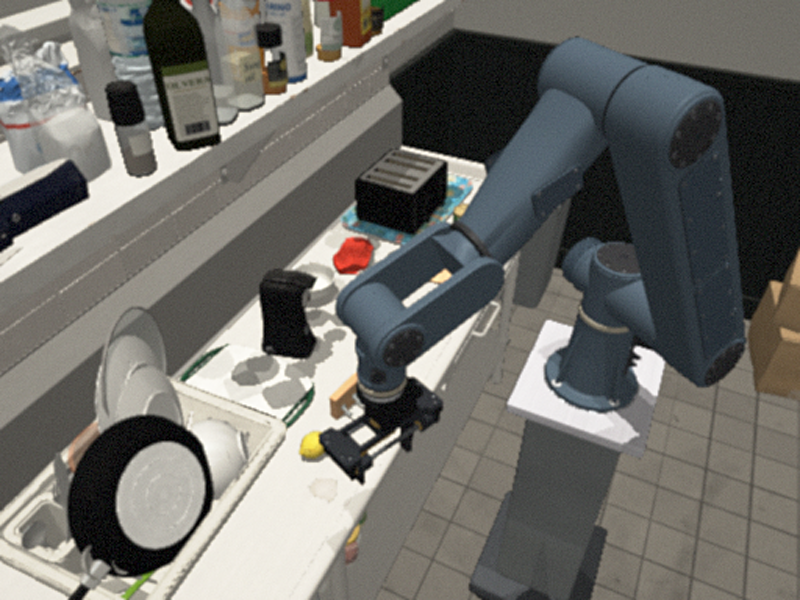

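The top view shows the rail at about (257,317) of 800x600, hooks toward the robot. The jig is at (523,303) with its fence on the far side, and the screwdriver (392,328) and mug (395,252) stand between the two.

```bash
python3 - <<'E'
from h import *
im=cv2.imread('pics/top0.png')
a=im[160:225,85:205]; b=im[160:225,285:405]
cv2.imwrite('pics/c1.png',np.vstack([cv2.resize(x,None,fx=5,fy=4.5,interpolation=cv2.INTER_NEAREST) for x in(a,b)]))
hsv=cv2.cvtColor(im,cv2.COLOR_BGR2HSV)
print('px',im[202,165],im[206,165],im[200,150],im[200,330],im[183,336],hsv[202,165],hsv[200,330])
m=cv2.inRange(hsv,(5,70,80),(28,255,255))
n,l,s,c=cv2.connectedComponentsWithStats(m)
for i in range(1,n):
    x,y,w,h,A=s[i]
    if A>150 and 165<c[i][1]<230:
        r=cv2.minAreaRect(np.argwhere(l==i)[:,::-1].astype(np.float32))
        print(s[i],c[i].round(1),r,hsv[l==i].mean(0).round())
        for z in(0,.01,.039,.065): print(z,[ray('top',*p,z)[:2].round(3).tolist() for p in cv2.boxPoints(r)])
E
```

```text
px [ 98 151 200] [151 162 165] [101 158 206] [132 190 209] [202 202 202] [ 16 130 200] [ 23  94 209]
[ 299  166   73   54 2649] [335.  193.1] ((335.15472412109375, 192.15847778320312), (44.720680236816406, 66.46672058105469), 79.3803482055664) [ 21. 100. 201.]
0 [[0.533, -0.158], [0.57, -0.381], [0.421, -0.401], [0.386, -0.18]]
0.01 [[0.532, -0.157], [0.568, -0.378], [0.42, -0.397], [0.385, -0.179]]
0.039 [[0.528, -0.153], [0.564, -0.369], [0.419, -0.388], [0.385, -0.175]]
0.065 [[0.525, -0.15], [0.559, -0.361], [0.418, -0.38], [0.385, -0.171]]
[388 172  24  23 423] [399.4 182.6] ((399.5, 183.0), (22.0, 23.0), 90.0) [ 22. 114. 169.]
0 [[0.541, -0.462], [0.539, -0.54], [0.465, -0.535], [0.466, -0.458]]
0.01 [[0.54, -0.458], [0.538, -0.536], [0.464, -0.531], [0.466, -0.454]]
0.039 [[0.535, -0.447], [0.534, -0.523], [0.462, -0.518], [0.463, -0.443]]
0.065 [[0.532, -0.438], [0.53, -0.512], [0.46, -0.507], [0.461, -0.433]]
[ 99 193  21  17 258] [108.8 201.3] ((108.7602767944336, 201.5273895263672), (17.205049514770508, 17.439130783081055), 69.44395446777344) [ 26. 215. 160.]
0 [[0.481, 0.509], [0.5, 0.456], [0.446, 0.435], [0.428, 0.488]]
0.01 [[0.48, 0.505], [0.499, 0.452], [0.446, 0.432], [0.427, 0.484]]
0.039 [[0.478, 0.493], [0.496, 0.441], [0.444, 0.422], [0.426, 0.473]]
0.065 [[0.475, 0.483], [0.493, 0.432], [0.442, 0.413], [0.424, 0.463]]
[135 194  57  14 385] [163.1 200.5] ((162.989990234375, 200.5699920654297), (56.9928092956543, 6.788225173950195), 8.130102157592773) [ 16. 124. 189.]
0 [[0.467, 0.388], [0.489, 0.385], [0.458, 0.199], [0.436, 0.202]]
0.01 [[0.466, 0.385], [0.488, 0.382], [0.457, 0.198], [0.435, 0.201]]
0.039 [[0.464, 0.376], [0.486, 0.373], [0.455, 0.193], [0.434, 0.196]]
0.065 [[0.462, 0.368], [0.483, 0.365], [0.453, 0.189], [0.432, 0.192]]
```

View pics/c1.png

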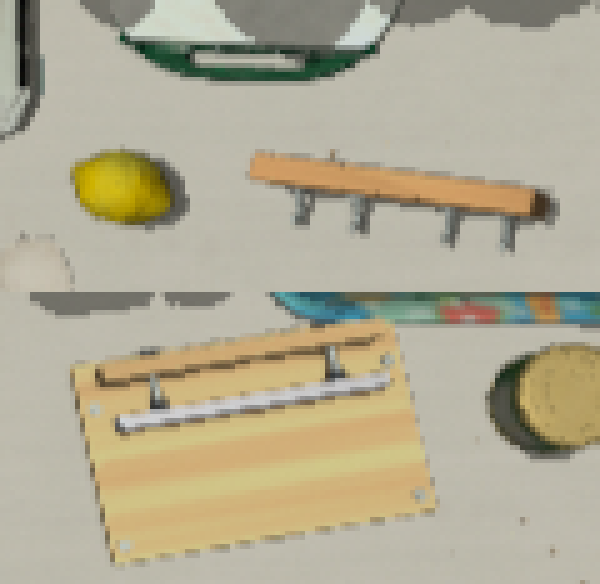

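The crop shows the rail's top strip from (250,165) to (550,205) with its hooks below. The jig's near corners are at (115,563) and (436,510), and the fence top runs from (118,424) to (390,378).

```bash
cat >> h.py <<'E'
from scipy.spatial.transform import Rotation as Ro
def tgt(yaw): # tool down, tool y along (cos yaw, sin yaw)
    c,s=np.cos(np.radians(yaw)),np.sin(np.radians(yaw)); y=np.array([c,s,0]); z=np.array([0,0,-1.]); return np.c_[np.cross(y,z),y,z]
def plan(P,yaw,n):
    s=read_state(); p=np.array(s['position']); R=Ro.from_matrix(s['tcp_rot'])
    w=(R.inv()*Ro.from_matrix(tgt(yaw))).as_rotvec()/n; d=(np.array(P)-p)/n
    for i in range(n):
        print((R.inv().apply(d)*1000).round(1).tolist(), w.round(4).tolist()); R=R*Ro.from_rotvec(w)
E
python3 - <<'E'
from h import *
im=cv2.imread('pics/top0.png'); hsv=cv2.cvtColor(im,cv2.COLOR_BGR2HSV)
m=((hsv[:,:,1]<45)&(hsv[:,:,2]>150)).astype(np.uint8); k=np.zeros_like(m); k[176:192,307:365]=1
n,l,s,c=cv2.connectedComponentsWithStats(m*k); i=1+s[1:,4].argmax()
r=cv2.minAreaRect(np.argwhere(l==i)[:,::-1].astype(np.float32)); print(s[i],r)
print('fence',[ray('top',*p,.039)[:2].round(4).tolist() for p in cv2.boxPoints(r)])
for p in((308,220.2),(372.2,208.4),(300.6,177.3)): print('bed',ray('top',*p,.01)[:2].round(4))
plan((.4575,.2785,.16),-9.7,10)
E
```

```text
[309 178  54  13 155] ((335.5398254394531, 183.7163543701172), (3.3126840591430664, 54.115806579589844), 79.5625228881836)
fence [[0.4924, -0.1853], [0.5204, -0.3606], [0.5097, -0.362], [0.4817, -0.1869]]
bed [ 0.3855 -0.1836]
bed [ 0.4191 -0.3983]
bed [ 0.5284 -0.1644]
[-30.8, -18.6, 6.2] [-0.0002, 0.0001, 0.1329]
[-33.0, -14.4, 6.2] [-0.0002, 0.0001, 0.1329]
[-34.7, -9.9, 6.2] [-0.0002, 0.0001, 0.1329]
[-35.7, -5.2, 6.2] [-0.0002, 0.0001, 0.1329]
[-36.0, -0.4, 6.2] [-0.0002, 0.0001, 0.1329]
[-35.8, 4.4, 6.2] [-0.0002, 0.0001, 0.1329]
[-34.9, 9.1, 6.2] [-0.0002, 0.0001, 0.1329]
[-33.4, 13.6, 6.2] [-0.0002, 0.0001, 0.1329]
[-31.3, 17.9, 6.2] [-0.0002, 0.0001, 0.1329]
[-28.6, 21.9, 6.2] [-0.0002, 0.0001, 0.1329]
```

Emit:
drive_tool([
  [[-30.8, -18.6, 6.2], [0, 0, 0.133]],
  [[-33, -14.4, 6.2], [0, 0, 0.133]],
  [[-34.7, -9.9, 6.2], [0, 0, 0.133]],
  [[-35.7, -5.2, 6.2], [0, 0, 0.133]],
  [[-36, -0.4, 6.2], [0, 0, 0.133]],
], gripper=1.0)

```text
time_s: 0.6
position: [0.354, 0.4246, 0.191]
tcp_rot: [[-0.471, 0.882, -0.001], [0.882, 0.471, -0.001], [-0.0, -0.001, -1.0]]
force: [-0.2, -0.7, -0.6]
opening: 0.999
grasp_force: 0.0
```

Emit:
drive_tool([
  [[-35.8, 4.4, 6.2], [0, 0, 0.133]],
  [[-34.9, 9.1, 6.2], [0, 0, 0.133]],
  [[-33.4, 13.6, 6.2], [0, 0, 0.133]],
  [[-31.3, 17.9, 6.2], [0, 0, 0.133]],
  [[-28.6, 21.9, 6.2], [0, 0, 0.133]],
])

```text
time_s: 1.1
position: [0.4583, 0.2775, 0.16]
tcp_rot: [[0.175, 0.985, -0.001], [0.985, -0.175, -0.0], [-0.0, -0.001, -1.0]]
force: [0.6, 0.8, 0.5]
opening: 1.001
grasp_force: 0.0
```

Emit:
drive_tool([
  [[0, 0, 0], [0, 0, 0]],
  [[0, 0, 0], [0, 0, 0]],
])

```text
time_s: 1.3
position: [0.4579, 0.2782, 0.1601]
tcp_rot: [[0.17, 0.985, -0.002], [0.985, -0.17, -0.0], [-0.0, -0.001, -1.0]]
force: [-0.4, 0.1, -0.2]
opening: 1.001
grasp_force: 0.0
```

```bash
python3 - <<'E'
from h import *
plan((.4575,.2785,.042),-9.7,1)
snap('top','t1'); im=snap('side','s1')
s=read_state(); print(s['position'],s['force'])
p=pix('side',(.4575,.2785,.065)); print(p)
u,v=map(int,p); t=cv2.imread('pics/t1.png')[150:240,110:230]
cv2.imwrite('pics/c2.png',np.hstack([cv2.resize(im[v-60:v+60,u-50:u+50,::-1],(400,480)),cv2.resize(t,(400,300))[:,:] if 0 else cv2.resize(t,(400,480))]))
E
```

```text
[0.3, -0.2, 118.1] [-0.0015, 0.0004, -0.002]
[0.45715987 0.27938685 0.16045107] [ 0.36751988  0.77216714 -0.65439099]
(np.float64(229.49684816262834), np.float64(238.59265337070124))
```

View pics/c2.png

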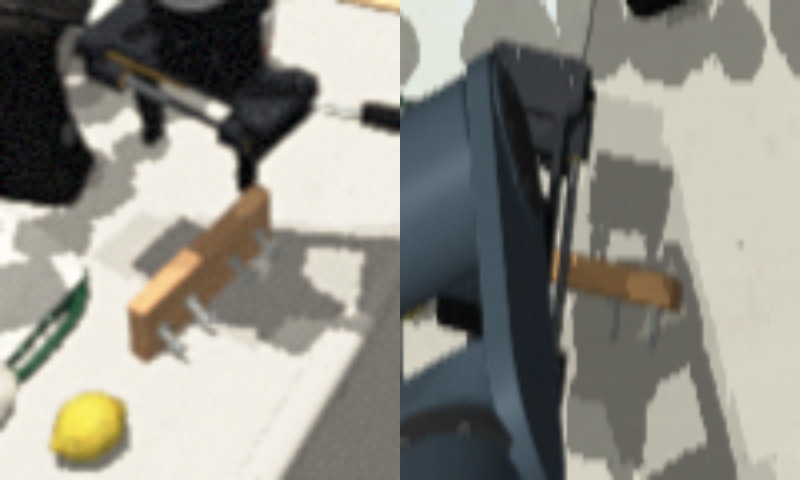

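The picture shows the fingers straddling the rail, with the rail where I measured it. Next I descend and grip.

Emit:
drive_tool([
  [[0, 0, 30], [0, 0, 0]],
  [[0, 0, 30], [0, 0, 0]],
  [[0, 0, 28], [0, 0, 0]],
  [[0, 0, 20], [0, 0, 0]],
  [[0, 0, 10], [0, 0, 0]],
])

```text
time_s: 1.9
position: [0.456, 0.2797, 0.041]
tcp_rot: [[0.166, 0.986, -0.003], [0.986, -0.166, -0.001], [-0.001, -0.003, -1.0]]
force: [-1.6, 0.5, 0.6]
opening: 1.001
grasp_force: 0.0
```

Emit:
drive_tool([
  [[0, 0, 0], [0, 0, 0]],
  [[0, 0, 0], [0, 0, 0]],
  [[0, 0, 0], [0, 0, 0]],
  [[0, 0, 0], [0, 0, 0]],
  [[0, 0, 0], [0, 0, 0]],
], gripper=0)

```text
time_s: 2.4
position: [0.4584, 0.2791, 0.0434]
tcp_rot: [[0.169, 0.986, 0.002], [0.986, -0.169, 0.001], [0.001, 0.001, -1.0]]
force: [0.5, 0.2, -0.1]
opening: 0.631
grasp_force: 0.0
```

Emit:
drive_tool([
  [[0, 0, 0], [0, 0, 0]],
  [[0, 0, 0], [0, 0, 0]],
  [[0, 0, 0], [0, 0, 0]],
  [[0, 0, 0], [0, 0, 0]],
  [[0, 0, 0], [0, 0, 0]],
])

```text
time_s: 2.9
position: [0.4579, 0.2789, 0.0425]
tcp_rot: [[0.169, 0.986, -0.0], [0.986, -0.169, -0.0], [-0.0, -0.0, -1.0]]
force: [0.5, -0.7, 0.3]
opening: 0.225
grasp_force: 30.0
```

Emit:
drive_tool([
  [[0, 0, -10], [0, 0, 0]],
  [[0, 0, -25], [0, 0, 0]],
  [[0, 0, -35], [0, 0, 0]],
  [[0, 0, -35], [0, 0, 0]],
  [[0, 0, -20], [0, 0, 0]],
])

```text
time_s: 3.4
position: [0.4586, 0.2792, 0.1704]
tcp_rot: [[0.169, 0.986, 0.003], [0.986, -0.169, 0.001], [0.002, 0.003, -1.0]]
force: [0.5, -0.5, -2.5]
opening: 0.227
grasp_force: 30.0
```

Emit:
drive_tool([
  [[0, 0, 0], [0, 0, 0]],
  [[0, 0, 0], [0, 0, 0]],
])

```text
time_s: 3.6
position: [0.4573, 0.2787, 0.1675]
tcp_rot: [[0.169, 0.986, -0.0], [0.986, -0.169, -0.0], [-0.0, -0.0, -1.0]]
force: [-0.9, -0.0, -2.0]
opening: 0.228
grasp_force: 30.0
```

```bash
python3 - <<'E'
from h import *
s=read_state(); print(s['position'],s['force'],s['grasp_force'])
a=np.radians(9.1); F=np.array([.496,-.2738]); T=F-.040*np.array([np.cos(a),np.sin(a)]); print(T)
plan((*T,.17),9.1,20)
E
```

```text
[0.45732124 0.27868635 0.16747321] [-0.87650982 -0.0251061  -2.0424775 ] 29.997988622635603
[ 0.45650345 -0.28012632]
[-27.5, 4.7, -0.1] [-0.0, 0.0, -0.0164]
[-27.6, 4.2, -0.1] [-0.0, 0.0, -0.0164]
[-27.7, 3.8, -0.1] [-0.0, 0.0, -0.0164]
[-27.7, 3.3, -0.1] [-0.0, 0.0, -0.0164]
[-27.8, 2.9, -0.1] [-0.0, 0.0, -0.0164]
[-27.8, 2.4, -0.1] [-0.0, 0.0, -0.0164]
[-27.9, 2.0, -0.1] [-0.0, 0.0, -0.0164]
[-27.9, 1.5, -0.1] [-0.0, 0.0, -0.0164]
[-27.9, 1.0, -0.1] [-0.0, 0.0, -0.0164]
[-27.9, 0.6, -0.1] [-0.0, 0.0, -0.0164]
[-27.9, 0.1, -0.1] [-0.0, 0.0, -0.0164]
[-27.9, -0.3, -0.1] [-0.0, 0.0, -0.0164]
[-27.9, -0.8, -0.1] [-0.0, 0.0, -0.0164]
[-27.9, -1.3, -0.1] [-0.0, 0.0, -0.0164]
[-27.9, -1.7, -0.1] [-0.0, 0.0, -0.0164]
[-27.9, -2.2, -0.1] [-0.0, 0.0, -0.0164]
[-27.8, -2.6, -0.1] [-0.0, 0.0, -0.0164]
[-27.8, -3.1, -0.1] [-0.0, 0.0, -0.0164]
[-27.7, -3.6, -0.1] [-0.0, 0.0, -0.0164]
[-27.7, -4.0, -0.1] [-0.0, 0.0, -0.0164]
```

Emit:
drive_tool([
  [[-15, 3, 0], [0, 0, -0.016]],
  [[-28, 4, 0], [0, 0, -0.016]],
  [[-28, 4, 0], [0, 0, -0.016]],
  [[-28, 3.5, 0], [0, 0, -0.016]],
  [[-28, 3, 0], [0, 0, -0.016]],
])

```text
time_s: 4.1
position: [0.4564, 0.1495, 0.1656]
tcp_rot: [[0.089, 0.996, -0.005], [0.996, -0.089, -0.0], [-0.001, -0.005, -1.0]]
force: [0.2, 0.3, -1.8]
opening: 0.223
grasp_force: 30.0
```

Emit:
drive_tool([
  [[-28, 3, 0], [0, 0, -0.0165]],
  [[-28, 2.5, 0], [0, 0, -0.0165]],
  [[-28, 2, 0], [0, 0, -0.0165]],
  [[-28, 1.5, 0], [0, 0, -0.0165]],
  [[-28, 1, 0], [0, 0, -0.0165]],
])

```text
time_s: 4.6
position: [0.4585, 0.0094, 0.1657]
tcp_rot: [[0.007, 1.0, -0.004], [1.0, -0.007, 0.001], [0.001, -0.004, -1.0]]
force: [0.9, 0.4, -2.6]
opening: 0.223
grasp_force: 30.0
```

Emit:
drive_tool([
  [[-28, 0.5, 0], [0, 0, -0.0165]],
  [[-28, 0, 0], [0, 0, -0.0165]],
  [[-28, -0.5, 0], [0, 0, -0.0165]],
  [[-28, -1, 0], [0, 0, -0.0165]],
  [[-28, -1.5, 0], [0, 0, -0.0165]],
])

```text
time_s: 5.1
position: [0.4597, -0.1302, 0.1657]
tcp_rot: [[-0.075, 0.997, -0.004], [0.997, 0.075, 0.002], [0.003, -0.004, -1.0]]
force: [-0.0, -0.0, -1.4]
opening: 0.232
grasp_force: 30.0
```

Emit:
drive_tool([
  [[-28, -2, 0], [0, 0, -0.0165]],
  [[-28, -2.5, 0], [0, 0, -0.0165]],
  [[-28, -3, 0], [0, 0, -0.0165]],
  [[-28, -3.5, 0], [0, 0, -0.0165]],
  [[-15, -2, 0], [0, 0, -0.0165]],
])

```text
time_s: 5.6
position: [0.4607, -0.2592, 0.1655]
tcp_rot: [[-0.156, 0.988, -0.002], [0.988, 0.156, 0.001], [0.002, -0.002, -1.0]]
force: [0.8, -0.3, -3.1]
opening: 0.226
grasp_force: 30.0
```

Emit:
drive_tool([
  [[0, 0, 0], [0, 0, 0]],
  [[0, 0, 0], [0, 0, 0]],
])

```text
time_s: 5.8
position: [0.4603, -0.2562, 0.1659]
tcp_rot: [[-0.156, 0.988, -0.003], [0.988, 0.156, 0.003], [0.004, -0.003, -1.0]]
force: [-0.1, -0.1, -2.9]
opening: 0.224
grasp_force: 30.0
```

```bash
python3 - <<'E'
from h import *
s=read_state(); print(s['position'],s['force'],s['grasp_force'])
plan((.4565,-.2801,.053),9.1,1)
t=snap('top','t2'); im=snap('side','s2')
u,v=map(int,pix('side',(.47,-.28,.08)));print(u,v)
u2,v2=map(int,pix('top',(.47,-.28,.1)))
cv2.imwrite('pics/c3.png',np.hstack([cv2.resize(im[v-45:v+45,u-37:u+37,::-1],(400,480)),cv2.resize(t[v2-40:v2+40,u2-33:u2+33,::-1] if 0 else t[v2-48:v2+48,u2-40:u2+40,::-1],(400,480))]))
E
```

```text
[ 0.46032525 -0.25622683  0.16590548] [-0.05949682 -0.13054455 -2.8542703 ] 29.998170719482005
[-23.4, -7.2, 112.8] [-0.0027, -0.0039, -0.0025]
287 152
```

View pics/c3.png

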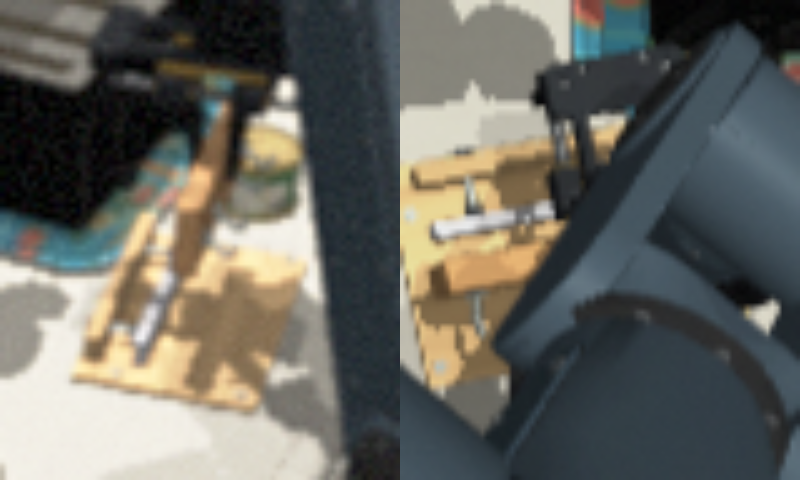

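The rail hangs level and hook side toward the robot, just in front of the fence. The toaster behind the jig is close to where the gripper's body will go, so I measure its near-left corner.

```bash
python3 - <<'E'
from h import *
k=.64
for z in(0,.01,.02): print('base side',ray('side',413*k,240*k,z).round(3))
for z in(.1,.12,.14,.16,.18,.2): print(z,'top corner side',ray('side',413*k,200*k,z).round(3),'top',ray('top',551*k,232*k,z).round(3))
im=cv2.imread('pics/top0.png')[75:165,335:455]; s=cv2.imread('pics/side0.png')[90:165,215:315]
cv2.imwrite('pics/c4.png',np.hstack([cv2.resize(im,(400,300),interpolation=cv2.INTER_CUBIC),cv2.resize(s,(400,300),interpolation=cv2.INTER_CUBIC)]))
E
```

```text
base side [ 0.606 -0.333  0.   ]
base side [ 0.6  -0.32  0.01]
base side [ 0.594 -0.306  0.02 ]
0.1 top corner side [ 0.634 -0.39   0.1  ] top [ 0.604 -0.318  0.1  ]
0.12 top corner side [ 0.621 -0.359  0.12 ] top [ 0.599 -0.312  0.12 ]
0.14 top corner side [ 0.607 -0.329  0.14 ] top [ 0.595 -0.307  0.14 ]
0.16 top corner side [ 0.593 -0.298  0.16 ] top [ 0.591 -0.301  0.16 ]
0.18 top corner side [ 0.58  -0.267  0.18 ] top [ 0.587 -0.295  0.18 ]
0.2 top corner side [ 0.566 -0.236  0.2  ] top [ 0.583 -0.29   0.2  ]
```

View pics/c4.png

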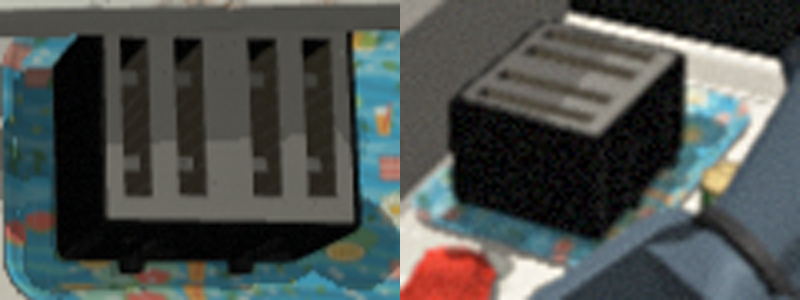

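The crop puts the toaster's near face at x about 0.61 and its left side at y about -0.325. The gripper body stays at x below 0.597 and y above -0.297, so it clears.

Emit:
drive_tool([
  [[-12, -4, 0], [0, 0, 0]],
  [[-11.5, -3, 0], [-0.002, -0.003, -0.002]],
  [[0, 0, 20], [0, 0, 0]],
  [[0, 0, 30], [0, 0, 0]],
  [[0, 0, 30], [0, 0, 0]],
])

```text
time_s: 6.4
position: [0.4592, -0.2836, 0.0875]
tcp_rot: [[-0.159, 0.987, 0.005], [0.987, 0.159, -0.005], [-0.006, 0.004, -1.0]]
force: [1.1, 0.5, -2.6]
opening: 0.224
grasp_force: 30.0
```

Emit:
drive_tool([
  [[0, 0, 18], [0, 0, 0]],
  [[0, 0, 8], [0, 0, 0]],
  [[0, 0, 2], [0, 0, 0]],
  [[0, 0, 0], [0, 0, 0]],
  [[0, 0, 0], [0, 0, 0]],
])

```text
time_s: 6.9
position: [0.4593, -0.2829, 0.0606]
tcp_rot: [[-0.159, 0.987, 0.004], [0.987, 0.159, -0.004], [-0.005, 0.003, -1.0]]
force: [0.3, -0.1, -3.7]
opening: 0.226
grasp_force: 30.0
```

```bash
python3 - <<'E'
from h import *
t=snap('top','t3'); im=snap('side','s3')
s=read_state(); print(s['position'],s['force'],s['grasp_force']); plan((.4565,-.2801,.0525),9.1,1)
u,v=map(int,pix('side',(.47,-.28,.05)))
u2,v2=map(int,pix('top',(.47,-.28,.05)));print(u,v,u2,v2)
cv2.imwrite('pics/c5.png',np.hstack([cv2.resize(im[v-40:v+40,u-40:u+40,::-1],(400,400),interpolation=cv2.INTER_CUBIC),cv2.resize(t[v2-40:v2+40,u2-40:u2+40,::-1],(400,400),interpolation=cv2.INTER_CUBIC)]))
E
```

```text
[ 0.45923655 -0.28265722  0.06060207] [-0.90616963 -0.69630485 -2.45339537] 29.998063864186406
[3.0, -2.3, 8.1] [0.0034, 0.0048, 0.0008]
287 157 338 192
```

View pics/c5.png

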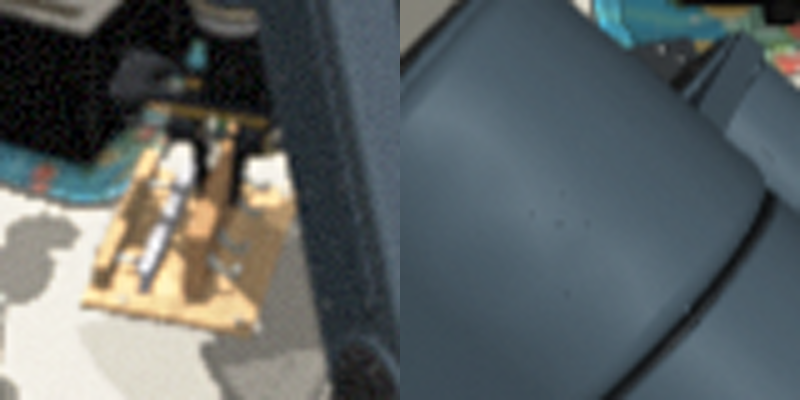

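Side view: the rail (near end about (200,290)) hangs parallel in front of the fence (near end about (150,280)). The ends look level after the remaining 3 mm correction.

Emit:
drive_tool([
  [[3, 0, 0], [0.003, 0.004, 0]],
  [[0, 0, 4], [0, 0, 0]],
  [[0, 0, 2], [0, 0, 0]],
  [[0, 0, 0], [0, 0, 0]],
  [[0, 0, 0], [0, 0, 0]],
])

```text
time_s: 7.5
position: [0.4581, -0.279, 0.0533]
tcp_rot: [[-0.159, 0.987, -0.001], [0.987, 0.159, 0.001], [0.001, -0.001, -1.0]]
force: [1.1, 0.8, -2.1]
opening: 0.229
grasp_force: 30.0
```

Emit:
drive_tool([
  [[0, 0, 1], [0, 0, 0]],
  [[0, 0, 1], [0, 0, 0]],
  [[0, 0, 0], [0, 0, 0]],
  [[0, 0, 0], [0, 0, 0]],
])

```text
time_s: 7.9
position: [0.4582, -0.2792, 0.0525]
tcp_rot: [[-0.159, 0.987, -0.001], [0.987, 0.159, 0.0], [0.0, -0.001, -1.0]]
force: [-0.4, 1.0, 5.2]
opening: 0.228
grasp_force: 30.0
```

```bash
python3 - <<'E'
from h import *
s=read_state(); print(s['position'],s['force'],s['moment'],s['grasp_force']); plan((.4565,-.2801,.0525),9.1,1)
E
```

```text
[ 0.45823774 -0.27920299  0.05249689] [-0.39592473  0.95483689  5.2262687 ] [ 0.04556686  0.25268549 -0.01333758] 29.99812443740666
[-0.6, -1.9, -0.0] [-0.0007, -0.0004, 0.0007]
```

Emit:
drive_tool([
  [[-0.5, 0, -0.7], [0, 0, 0]],
  [[0, 5, 0], [0, 0, 0]],
  [[0, 7, 0], [0, 0, 0]],
  [[0, 7, 0], [0, 0, 0]],
  [[0, 3, 0], [0, 0, 0]],
])

```text
time_s: 8.4
position: [0.4804, -0.2762, 0.0525]
tcp_rot: [[-0.16, 0.987, -0.002], [0.987, 0.16, 0.0], [0.001, -0.002, -1.0]]
force: [-7.4, -0.9, 10.7]
opening: 0.228
grasp_force: 30.0
```

Emit:
drive_tool([
  [[0, 1, 0], [0, 0, 0]],
  [[0, 1, 0], [0, 0, 0]],
  [[0, 0, 0], [0, 0, 0]],
  [[0, 0, 0], [0, 0, 0]],
])

```text
time_s: 8.8
position: [0.4819, -0.2759, 0.0525]
tcp_rot: [[-0.16, 0.987, -0.002], [0.987, 0.16, 0.0], [0.001, -0.002, -1.0]]
force: [-3.1, 0.2, 5.2]
opening: 0.227
grasp_force: 30.0
```

Emit:
drive_tool([
  [[0, 1, 0], [0, 0, 0]],
  [[0, 1, 0], [0, 0, 0]],
  [[0, 1, 0], [0, 0, 0]],
  [[0, 1, 0], [0, 0, 0]],
  [[0, 0, 0], [0, 0, 0]],
])

```text
time_s: 9.3
position: [0.4858, -0.2753, 0.0525]
tcp_rot: [[-0.159, 0.987, -0.002], [0.987, 0.159, 0.001], [0.001, -0.002, -1.0]]
force: [-3.8, -0.5, 6.2]
opening: 0.231
grasp_force: 30.0
```

Emit:
drive_tool([
  [[0, 0, 0], [0, 0, 0]],
  [[0, 0, 0], [0, 0, 0]],
  [[0, 0, 0], [0, 0, 0]],
])

```text
time_s: 9.6
position: [0.4859, -0.2753, 0.0525]
tcp_rot: [[-0.159, 0.987, -0.002], [0.987, 0.159, 0.001], [0.001, -0.001, -1.0]]
force: [-4.6, -0.8, 5.6]
opening: 0.23
grasp_force: 30.0
```

```bash
python3 - <<'E'
from h import *
im=snap('side','s4')
s=read_state(); print(s['position'],s['force'],s['moment'],s['grasp_force']); plan((.496,-.2738,.0525),9.1,1)
u,v=map(int,pix('side',(.49,-.25,.03)));print(u,v)
cv2.imwrite('pics/c6.png',cv2.resize(im[v-30:v+30,u-40:u+40,::-1],(800,600),interpolation=cv2.INTER_CUBIC))
E
```

```text
[ 0.48589123 -0.27527868  0.05253836] [-3.60045369  0.01692676  4.4681691 ] [-0.22101642  0.80587057 -0.02179122] 30.003419159911573
[-0.2, 10.2, 0.0] [-0.0014, -0.0007, 0.0013]
280 164
```

View pics/c6.png

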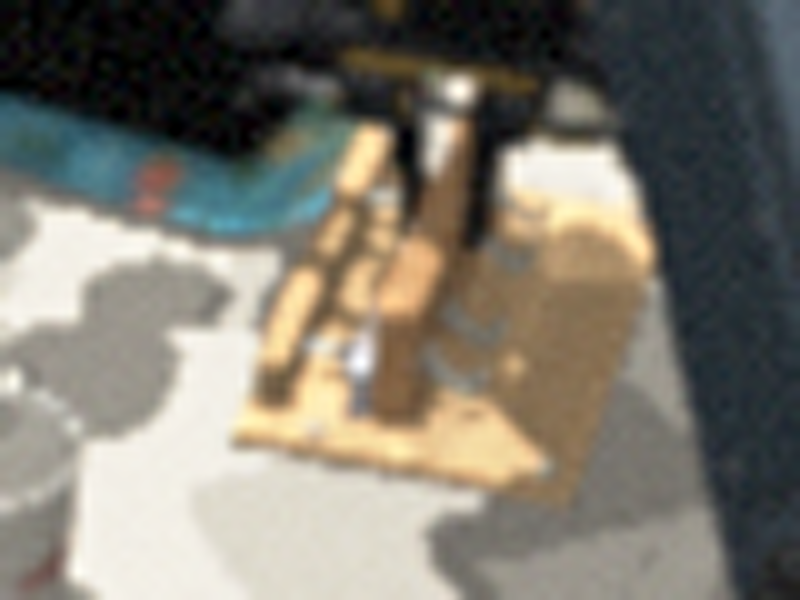

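The rail stands on the bed with its back at the fence. The near ends, fence (358,415) and rail (400,418), look level. Next I lighten the bed contact and push on in steps.

Emit:
drive_tool([
  [[0, 0, -0.6], [0, 0, 0]],
  [[0, 1, 0], [0, 0, 0]],
  [[0, 1, 0], [0, 0, 0]],
  [[0, 0, 0], [0, 0, 0]],
  [[0, 0, 0], [0, 0, 0]],
])

```text
time_s: 10.15
position: [0.4879, -0.2748, 0.0525]
tcp_rot: [[-0.159, 0.987, -0.001], [0.987, 0.159, 0.001], [0.001, -0.001, -1.0]]
force: [-1.1, -0.8, -1.8]
opening: 0.227
grasp_force: 30.0
```

Emit:
drive_tool([
  [[0, 1, 0], [0, 0, 0]],
  [[0, 1, 0], [0, 0, 0]],
  [[0, 0, 0], [0, 0, 0]],
  [[0, 0, 0], [0, 0, 0]],
  [[0, 0, 0], [0, 0, 0]],
])

```text
time_s: 10.65
position: [0.4896, -0.2744, 0.0526]
tcp_rot: [[-0.159, 0.987, -0.002], [0.987, 0.159, 0.001], [0.001, -0.001, -1.0]]
force: [-1.9, -2.1, -3.2]
opening: 0.225
grasp_force: 30.0
```

Emit:
drive_tool([
  [[0, 1, 0], [0, 0, 0]],
  [[0, 1, 0], [0, 0, 0]],
  [[0, 0, 0], [0, 0, 0]],
  [[0, 0, 0], [0, 0, 0]],
  [[0, 0, 0], [0, 0, 0]],
])

```text
time_s: 11.15
position: [0.4914, -0.2741, 0.0526]
tcp_rot: [[-0.159, 0.987, -0.002], [0.987, 0.159, 0.001], [0.001, -0.002, -1.0]]
force: [-4.0, -2.2, -4.1]
opening: 0.226
grasp_force: 30.0
```

```bash
python3 - <<'E'
from h import *
s=read_state(); print(s['position'],s['force'],s['moment'],s['grasp_force']); plan((.496,-.2738,.0525),9.1,1)
E
```

```text
[ 0.49137043 -0.27412207  0.05264862] [-3.97083456 -2.17540635 -4.05244041] [-0.66875019  0.8481307   0.04430715] 30.00365288928151
[-0.4, 4.6, 0.1] [-0.0018, -0.0014, 0.0009]
```

Emit:
drive_tool([
  [[0, 1, 0.4], [0, 0, 0]],
  [[0, 1, 0], [0, 0, 0]],
  [[0, 1, 0], [0, 0, 0]],
  [[0, 0, 0], [0, 0, 0]],
  [[0, 0, 0], [0, 0, 0]],
])

```text
time_s: 11.65
position: [0.4937, -0.2737, 0.0526]
tcp_rot: [[-0.159, 0.987, -0.003], [0.987, 0.159, 0.001], [0.002, -0.003, -1.0]]
force: [-6.1, -3.5, -0.1]
opening: 0.222
grasp_force: 30.0
```

Emit:
drive_tool([
  [[0, 1, 0], [0, 0, 0]],
  [[0, 1, 0], [0, 0, 0]],
  [[0, 0, 0], [0, 0, 0]],
  [[0, 0, 0], [0, 0, 0]],
  [[0, 0, 0], [0, 0, 0]],
])

```text
time_s: 12.15
position: [0.4951, -0.2735, 0.0526]
tcp_rot: [[-0.16, 0.987, -0.004], [0.987, 0.16, 0.001], [0.002, -0.004, -1.0]]
force: [-8.1, -3.6, 0.4]
opening: 0.23
grasp_force: 30.0
```

```bash
python3 - <<'E'
from h import *
fs=[]
for i in range(6):
    im=snap('side',f's5_{i}'); s=read_state(); fs.append(s['force'])
fs=np.array(fs); print(fs.mean(0),fs.std(0), s['position'],s['moment'],s['grasp_force']); plan((.496,-.2738,.0525),9.1,1)
im=np.mean([cv2.imread(f'pics/s5_{i}.png').astype(float) for i in range(6)],0).astype(np.uint8)
cv2.imwrite('pics/c7.png',cv2.resize(im[134:194,240:320],(800,600),interpolation=cv2.INTER_CUBIC))
print('unpushed fence end top front', pix('side',(.496-.0142,-.2738+.0889,.039)))
E
```

```text
[-7.30110131 -4.38471163  0.22221125] [0.46515488 0.49797837 0.51212898] [ 0.49510125 -0.27344375  0.05260754] [-0.8859908   1.4769587  -0.01653648] 30.008019455708563
[-0.5, 0.8, 0.1] [-0.0041, -0.0019, 0.0015]
unpushed fence end top front (np.float64(276.36763763210297), np.float64(170.78203512144287))
```

View pics/c7.png

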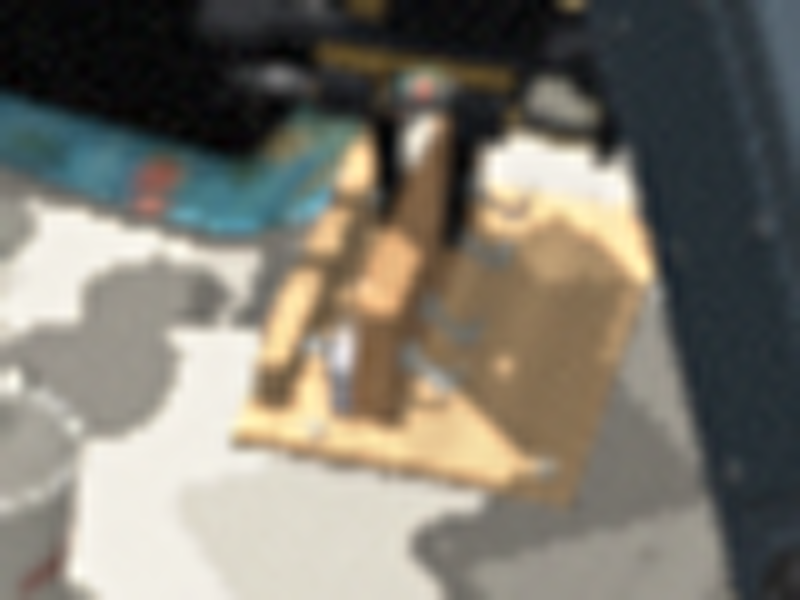

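The fence has moved back evenly and the rail is flush with its ends level: near ends at (342,412) and (378,418). The push is about 8 N, and the vertical-axis moment is near zero, so it is square. I add the last bit and hold.

Emit:
drive_tool([
  [[-0.3, 1, 0], [0.003, 0, 0]],
  [[0, 0.8, 0], [0, 0, 0]],
  [[0, 0, 0], [0, 0, 0]],
  [[0, 0, 0], [0, 0, 0]],
  [[0, 0, 0], [0, 0, 0]],
])

```text
time_s: 12.95
position: [0.4962, -0.2733, 0.0526]
tcp_rot: [[-0.16, 0.987, -0.009], [0.987, 0.16, 0.001], [0.003, -0.008, -1.0]]
force: [-8.8, -3.3, 1.2]
opening: 0.227
grasp_force: 30.0
```

Emit:
drive_tool([
  [[0, 0, 0], [0, 0, 0]],
  [[0, 0, 0], [0, 0, 0]],
  [[0, 0, 0], [0, 0, 0]],
  [[0, 0, 0], [0, 0, 0]],
  [[0, 0, 0], [0, 0, 0]],
])

```text
time_s: 13.45
position: [0.4962, -0.2733, 0.0526]
tcp_rot: [[-0.16, 0.987, -0.009], [0.987, 0.16, 0.001], [0.003, -0.008, -1.0]]
force: [-10.0, -3.5, 1.2]
opening: 0.223
grasp_force: 30.0
```

```bash
python3 - <<'E'
from h import *
fs=[];ms=[]
for i in range(6):
    im=snap('side',f's6_{i}'); s=read_state(); fs.append(s['force']);ms.append(s['moment'])
f=np.mean(fs,0); print(f,np.mean(ms,0),s['position'],s['grasp_force'],'push',-(f@[.987,.158,0]),'lat',f@[-.158,.987,0]); plan((.496,-.2738,.0525),9.1,1)
E
```

```text
[-9.22882495 -3.88044833  1.35226697] [-0.926048    1.75820907  0.00221401] [ 0.49626039 -0.27327023  0.05262716] 30.01180079765618 push 9.72196105944969 lat -2.371848163864387
[-0.5, -0.3, 0.1] [-0.0084, -0.0026, 0.0018]
```

Emit:
drive_tool([
  [[0, 0.2, 0], [-0.004, -0.001, 0]],
  [[0, 0.2, 0], [-0.004, -0.001, 0]],
  [[0, 0, 0], [0, 0, 0]],
  [[0, 0, 0], [0, 0, 0]],
  [[0, 0, 0], [0, 0, 0]],
])

```text
time_s: 14.25
position: [0.4964, -0.2733, 0.0526]
tcp_rot: [[-0.16, 0.987, -0.001], [0.987, 0.16, 0.001], [0.001, -0.001, -1.0]]
force: [-8.7, -4.1, 1.9]
opening: 0.227
grasp_force: 30.0
```

Emit:
drive_tool([
  [[0, 0, 0], [0, 0, 0]],
  [[0, 0, 0], [0, 0, 0]],
  [[0, 0, 0], [0, 0, 0]],
  [[0, 0, 0], [0, 0, 0]],
  [[0, 0, 0], [0, 0, 0]],
])

```text
time_s: 14.75
position: [0.4964, -0.2732, 0.0526]
tcp_rot: [[-0.16, 0.987, -0.001], [0.987, 0.16, 0.001], [0.001, -0.001, -1.0]]
force: [-9.8, -5.3, 1.5]
opening: 0.229
grasp_force: 30.0
```

```bash
python3 - <<'E'
from h import *
fs=[];ms=[]
for i in range(60):
    im=capture('side'); s=read_state(); fs.append(s['force']);ms.append(s['moment'])
    if i>=54: cv2.imwrite(f'pics/s7_{i-54}.png',im[:,:,::-1])
f=np.mean(fs,0); p=-np.array(fs)@[.987,.158,0]
print(f,np.mean(ms,0),s['position'],s['grasp_force'],'push',p[:20].mean(),p[-20:].mean(),'lat',f@[-.158,.987,0],s['time_s']); plan((.496,-.2738,.0525),9.1,1)
im=np.mean([cv2.imread(f'pics/s7_{i}.png').astype(float) for i in range(6)],0).astype(np.uint8)
cv2.imwrite('pics/c8.png',cv2.resize(im[134:194,240:320],(800,600),interpolation=cv2.INTER_CUBIC))
E
```

```text
[-9.55805099 -4.50655194  1.20656028] [-0.91582028  1.86371892 -0.02607651] [ 0.49643591 -0.27325339  0.05256712] 30.014503025449812 push 10.081690742938537 10.112468327579244 lat -2.937794706709506 17.75
[-0.5, -0.5, 0.1] [-0.0008, -0.0008, 0.0018]
```

View pics/c8.png

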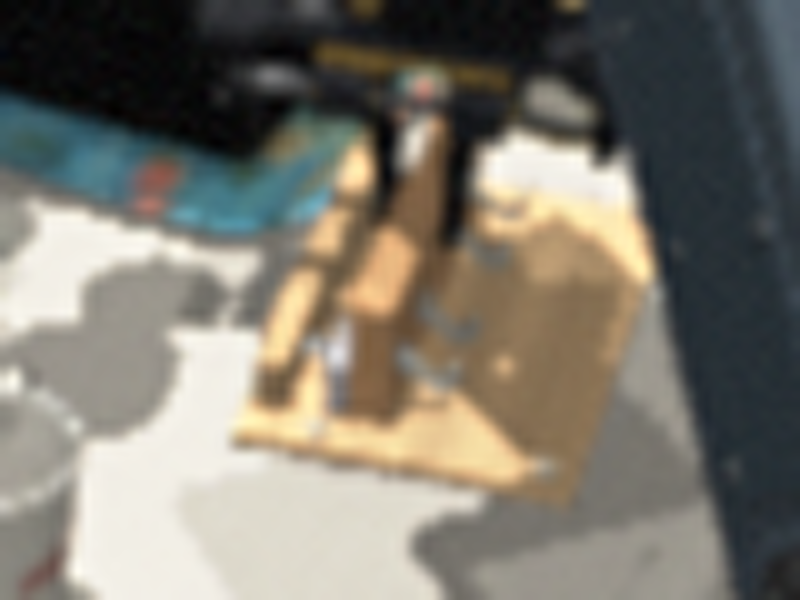

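The rail is flush on the fence with its near ends level (fence (338,410), rail (370,416)), and the push is steady at 10.1 N. I hold a little longer, then hand in.

Emit:
drive_tool([
  [[0, 0, 0], [0, 0, 0]],
  [[0, 0, 0], [0, 0, 0]],
  [[0, 0, 0], [0, 0, 0]],
  [[0, 0, 0], [0, 0, 0]],
  [[0, 0, 0], [0, 0, 0]],
])

```text
time_s: 18.25
position: [0.4965, -0.2733, 0.0526]
tcp_rot: [[-0.16, 0.987, -0.001], [0.987, 0.16, 0.001], [0.001, -0.001, -1.0]]
force: [-9.8, -4.9, 0.8]
opening: 0.225
grasp_force: 30.0
```

Emit:
drive_tool([
  [[0, 0, 0], [0, 0, 0]],
  [[0, 0, 0], [0, 0, 0]],
  [[0, 0, 0], [0, 0, 0]],
  [[0, 0, 0], [0, 0, 0]],
  [[0, 0, 0], [0, 0, 0]],
])

```text
time_s: 18.75
position: [0.4965, -0.2733, 0.0526]
tcp_rot: [[-0.16, 0.987, -0.001], [0.987, 0.16, 0.001], [0.001, -0.001, -1.0]]
force: [-9.5, -5.0, 0.8]
opening: 0.227
grasp_force: 30.0
```

Emit:
drive_tool([
  [[0, 0, 0], [0, 0, 0]],
  [[0, 0, 0], [0, 0, 0]],
  [[0, 0, 0], [0, 0, 0]],
  [[0, 0, 0], [0, 0, 0]],
  [[0, 0, 0], [0, 0, 0]],
])

```text
time_s: 19.25
position: [0.4964, -0.2733, 0.0526]
tcp_rot: [[-0.16, 0.987, -0.001], [0.987, 0.16, 0.001], [0.001, -0.001, -1.0]]
force: [-9.9, -4.6, 0.6]
opening: 0.227
grasp_force: 30.0
```

Emit:
drive_tool([
  [[0, 0, 0], [0, 0, 0]],
  [[0, 0, 0], [0, 0, 0]],
  [[0, 0, 0], [0, 0, 0]],
  [[0, 0, 0], [0, 0, 0]],
  [[0, 0, 0], [0, 0, 0]],
])

```text
time_s: 19.75
position: [0.4964, -0.2733, 0.0526]
tcp_rot: [[-0.16, 0.987, -0.001], [0.987, 0.16, 0.001], [0.001, -0.001, -1.0]]
force: [-9.8, -4.0, 2.4]
opening: 0.229
grasp_force: 30.0
```

```bash
python3 -c "
from rig import *
print(hand_in())"
```

```text
the job is handed in; nothing more can be done
None
```

The job is handed in at about 20 s: the rail is still gripped and pressed squarely against the fence at about 10 N (fence back about 10 mm, estimated from force and position), held steady for over five seconds, with its near end looking level with the fence's.

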